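# Wedge and clamp the locomotive chassis in its jig

## Task

Secure the model locomotive chassis in its jig. First use the hammer to knock the wooden wedge in from the side until it stops and sits tight, without touching the wedge with the gripper or arm; then, with its red lever left standing, screw the clamp bolt in clockwise until it is snug, and only then fold the lever down fully flat. Put the hammer back down flat on the bench mat, clear of the jig, and leave everything else on the bench where it is.

Things in the scene. Friction and masses are not known exactly. Their poses are not given: they have to be found in the camera images.
- jig: Fixed jig: aluminium plate 190 (x) x 220 (y) x 15 mm on a 4 mm mat, with a steel and brass loco chassis along jig y. Origin: centre of the plate's underside; x points roughly away from the robot. In jig axes (heights over the origin): front rail x -55 to -43 mm, top 50; wedge slot; chassis x -3 to 45, top 63; back fence x 46 to 61, top 50; red strap 64 x 30 at x 21, y 30, top 71, holding the bolt.
- wedge: Pale wooden wedge 120 mm long, 24 high, tapering from 24 thick at its butt, sticking out of the jig's -y side. Origin: centre of its flat 24 x 24 mm butt face, 37 mm above the jig's origin; its y axis (= jig y) points into the jig, the way to drive it; it cannot leave its slot. Rubs with about 3 N, stays where left. When tight its butt stands 10 mm proud of the plate's side.
- wedge_slide (a joint): How far the wedge has been driven in, m: starts between 0 and 0.020, 0.045 is tight against its stop.
- bolt: Vertical clamp bolt in the strap: steel collar 32 mm across, 10 mm high, with two cheeks up to 26 mm that carry the lever. Origin: on its axis at the collar's underside, z up; its x axis is along the lever's hinge line. Coarse thread: sinks 1.27 mm per rad; the collar meets the strap when snug. Turning takes 0.08 N m, it stays where left.
- bolt_turn (a joint): How far the bolt is screwed in, rad, growing clockwise seen from above: starts between 0.6 and 1.7; 2.8 is snug (a hard stop). At 2.8 the bolt's x and y axes are parallel to the jig's.
- lever: Red lever of the bolt, 18 mm wide along the hinge line (its x), 14 thick (y) from 18 to 64 mm above the hinge, 12 x 12 below. Origin: on the hinge, 18 mm above the collar's underside, on the bolt's axis; z runs to its tip. Standing, it can be pinched across its 18 mm width to turn the bolt. Stiff hinge (0.10 N m), stays where left.
- lever_fold (a joint): Lever angle, rad: 0 standing straight up along the bolt's axis, 1.57 folded flat (stop). It folds towards the bolt's +y side, which is the jig's +y side once the bolt is snug. Starts between 0 and 0.12.
- lever_tip (a point): Free end of the lever, 64 mm from its hinge.
- hammer: Small hammer lying flat on the mat, 180 mm long, about 0.19 kg: wooden handle along x, 14 mm wide, 16 high; steel head at the +x end, 60 mm between its faces (along y), 24 mm thick and high, faces 24 mm round, either may strike. Origin: underside, mid-length; the head rests on the mat, the handle's axis is 12 mm up.
- hammer_head (a point): Centre of the hammer's head, 78 mm from the hammer's origin along +x and 12 mm up.
- hammer_grip (a point): Point on the handle's axis near the balance, 48 mm behind the head's centre.
- screwdriver: Bystander. Blue-handled screwdriver, 170 mm long along x, handle 26 mm thick, lying. Origin under its middle.
- spanner: Bystander. Steel spanner, 160 mm long along x, 38 mm wide, 8 mm thick, lying. Origin under its middle.
- glue: Bystander. Black glue bottle, 34 mm across, 90 mm high, standing. Origin: centre of its base.
- jar: Bystander. Glass jar, 52 mm across, 70 mm high, standing. Origin: centre of its base.
- spare_frame: Bystander. Loose steel side frame lying flat, 150 (x) x 34 x 4 mm. Origin: centre of its underside.
- offcut: Bystander. Wooden offcut 100 (x) x 40 x 22 mm. Origin: centre of its underside.
- spacers: Bystander. Ladder of brass spacers, 110 (x) x 44 x 12 mm, lying. Origin: centre of its underside.

How it is judged (in metres and radians):
On the way, in this order (a step that is already met when the one before it is completed fails the run):
1. the hammer strikes the wedge (contact force between hammer and wedge above 0.5 N).
2. the wedge is driven in tight (value of joint wedge_slide above 0.043 m), for 0.1 s.
3. the bolt is snug, its lever still standing (value of joint bolt_turn above 2.66 rad and value of joint lever_fold below 0.7 rad), for 0.1 s.
4. the lever is folded flat (value of joint lever_fold above 1.47 rad), for 0.2 s.
At the end, for the whole second after the job is handed in: Wedge within 2 mm of its stop (wedge_slide over 0.043), bolt within 0.14 rad of snug (bolt_turn over 2.66), lever within 0.1 rad of flat (lever_fold over 1.47), hammer lying flat and at rest on the mat or bench (head centre under 26 mm, within 0.25 rad of flat, either way up), not on the jig (value of joint wedge_slide above 0.043 m and value of joint bolt_turn above 2.66 rad and value of joint lever_fold above 1.47 rad and height (world z) of hammer_head below 0.026 m and (angle between hammer's own z axis and vertical below 0.25 rad or angle between hammer's own z axis and vertical above 2.89 rad) and linear speed of hammer below 0.02 m/s and angular speed of hammer below 0.2 rad/s); the robot touches nothing.
It fails at once if gripper or arm touches the wedge (contact force between any of the fingers, the arm and wedge above 0.5 N).
It fails at once if lever folded past 0.7 rad before the bolt is snug (value of joint lever_fold above 0.7 rad and not (value of joint bolt_turn above 2.66 rad)).
It fails at once if a bystander is moved more than 25 mm (distance of any of screwdriver, spanner, glue, jar, spare_frame, offcut, spacers from where it was at the start of the episode above 0.025 m).
It also fails if it takes over 72 s, if anything falls off the work surface, if the arm or the gripper's body presses on something with over 40 N, if the wrist force passes 120 N, or if a joint passes its speed limit or range.

## Robot

A 7-joint arm with a two-finger parallel gripper is mounted at the origin on the work surface. World frame = base frame: x ahead of the robot, y to its left, z up, the work surface at z = 0. Lengths are in m, angles in degrees, forces in N, time in s.
With the tool pointing down it reaches from about 0.35 to 0.9 m from the base axis. Payload 8.1 kg.
Tool frame: the origin (TCP) lies where the fingers leave the gripper's body, on its centre line; the fingertips stand ahead of it and the grasp point (between the pads) lies 47 mm ahead of it (manip.tip_extent is the z of the fingertips in the tool frame, in m); z points along the fingers, y is the line along which they close (so a half turn about z gives the same grasp; the last joint's range is limited). The gripper opens to 92 mm and grips with 3 to 60 N. Pads are 19 mm wide; open, the fingers measure 130 mm over their backs; the gripper's body (75 mm by 190 mm) begins 47 mm behind the grasp point.
Start: joints at [67.575, 24.895, 1.432, 90.138, -0.665, 64.973, -4.303], TCP at [0.178, -0.599, 0.292] pointing down, gripper open.
Joint ranges: [-149.89, 149.89], [-25.12, 119.58], [-72.63, 75.52], [4.76, 147.25], [-75.54, 255.54], [6.69, 114.76], [-157.13, 157.13]. Speed limits (degrees/s): [127.2, 127.2, 172.46, 172.46, 180, 180, 180].

## Interface

Orientations are given as a 3x3 rotation matrix whose columns are the frame's x, y, z axes.
In Python, from cell import manip, optics, ticket gives the robot as it stands.
- The arm moves only by the shell command python3 -m jog 'ROWS' [FORCE]. ROWS is JSON, one flat list of numbers, 5 for each row, row after row: the shift along the tool's x, y, z in units of 40 mm (1.0 is 40 mm), then the turn about the tool's z in units of 5 degrees (1.0 is 5 degrees), then the opening, from -1 (shut) to 1 (fully open). A call has 1 to 10 rows; each row is the pose to reach, as a shift and turn from the pose commanded when the call began, along the tool's axes at that moment; what a row does not reach only later rows make up. A row lasts 1/12 s, in which the tool goes at most 41.7 mm and 7.16 degrees, less where a joint would pass 70% of its speed; a pose out of reach is approached as far as the arm can. A call with a gripper value outside its range is refused whole. The fingers move at their own pace and stop on an object; FORCE is the grip in N (left out, the last holds). Time passes only in rows, so rows that repeat a pose let the fingers close. It gives the time, the measured TCP pose, the force, the opening and the grip force at its end, in the units of the state.
- manip.read_state(): the state, without advancing time (a new reading comes with each control period).
- optics.camera(name): name is "scene" or "top"; returns (picture, depth): 384x512x3 uint8, blue, green, red; 384x512 float32, m along the optical axis (not along the pixel's ray), 0 where there is no reading.
- optics.camera_info(name): a dict with "intrinsics" (3x3 intrinsics, pixels), "origin" and "rotation" of the camera in the world. Camera axes: x right, y down, z forward; pixel columns grow to the right and rows downward; lengths in m; the calibration is good to about 2 mm. A picture is of the moment at which its call begins. camera_info takes no time and is no camera call.
- ticket.close_job(): hands the job in; it is judged then, once.
The state is a dict: "t": time; "q": joint angles; "joint_vel": joint speeds; "joint_efforts": joint torques, N m; "ee_pos": TCP position; "orientation": TCP orientation; "wrist_force": force on the tool from outside, world axes, zero at the start; "ft_torque": the same for the moment, N m; "finger_gap": finger opening in m; "gripper_force": force on a finger pad.
Only numpy, scipy, OpenCV 4.12 (cv2) and the standard library are available. Lean on these libraries where they do the work, as an engineer would, in place of code of your own. Each camera call takes 0.05 s, during which the arm holds its last target. There are 200 camera calls.

## Working session

There is one attempt and no reset: what is moved stays moved. The work goes in short steps, Python scripts to look and compute and a shell command to move; the robot and the scene stay as the last step left them, time stands still between calls to the robot, and variables do not carry over. Pictures are saved under pics/ and viewed, at most 10 in all, crops included, and the job is handed in when it is done.

```bash
ls; mkdir -p pics; cat > h.py <<'E'
import numpy as np, cv2
from cell import manip, optics, ticket
def cloud(n):
    p,d=optics.camera(n); i=optics.camera_info(n)
    K,o,R=[np.array(i[k]) for k in("intrinsics","origin","rotation")]
    v,u=np.mgrid[:384,:512]
    c=np.stack([(u-K[0,2])/K[0,0]*d,(v-K[1,2])/K[1,1]*d,d],-1)
    W=c@R.T+o; W[d==0]=np.nan
    return p,W
def tool(dw):
    s=manip.read_state(); return np.array(s["orientation"]).T@np.array(dw)/0.04
E
python3 - <<'E'
from h import *
for n in("top","scene"):
    p,W=cloud(n); np.savez(n+".npz",p=p,W=W); cv2.imwrite(f"pics/{n}.png",cv2.resize(p,(800,600)))
    i=optics.camera_info(n); print(n,i["origin"],np.round(i["rotation"],3).tolist(),np.round(i["intrinsics"],1).tolist())
s=manip.read_state(); print(s, manip.tip_extent)
E
```

```text
pics
top [ 0.40429791 -0.03791091  1.27085172] [[0.008, -0.982, 0.187], [-1.0, -0.004, 0.024], [-0.023, -0.187, -0.982]] [[435.3, 0.0, 256.8], [0.0, 435.3, 193.4], [0.0, 0.0, 1.0]]
scene [1.35925769 0.33193655 1.11567668] [[-0.419, 0.686, -0.595], [0.908, 0.315, -0.276], [-0.002, -0.655, -0.755]] [[492.0, 0.0, 255.9], [0.0, 492.0, 194.4], [0.0, 0.0, 1.0]]
{'t': 0.1, 'q': array([67.5747589 , 24.93106085,  1.42949267, 90.18647804, -0.66412668,
       64.9711508 , -4.30375622]), 'joint_vel': array([ 0.08655035, -0.0915409 ,  0.02070541, -0.14952193,  0.07901222,
       -0.03740143,  0.08229917]), 'joint_efforts': array([ 3.01507054e-03, -6.69126534e+01,  9.88274217e-01, -3.15145719e+01,
       -6.04539458e-02,  3.73652147e-02,  6.52764243e-05]), 'ee_pos': array([ 0.17785679, -0.59876465,  0.29152077]), 'orientation': array([[ 9.58604689e-01,  2.84739850e-01, -5.18138951e-04],
       [ 2.84740294e-01, -9.58603810e-01,  1.30402120e-03],
       [-1.25383172e-04, -1.39757587e-03, -9.99999016e-01]]), 'wrist_force': array([-0.82075415, -0.15135089,  0.71364326]), 'ft_torque': array([-0.00396888,  0.03974138,  0.0439237 ]), 'gripper_force': 0.0, 'finger_gap': 0.09173777863393417} 0.0655
```

View pics/top.png

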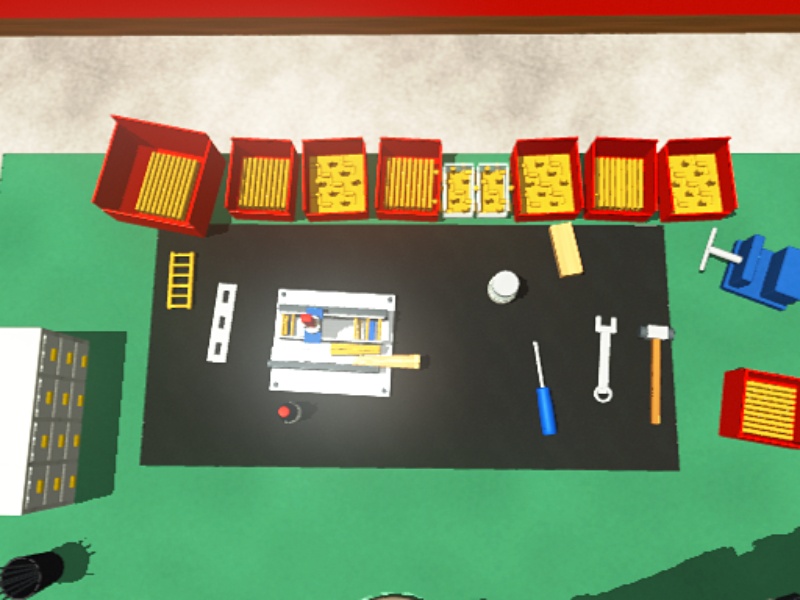

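View pics/scene.png

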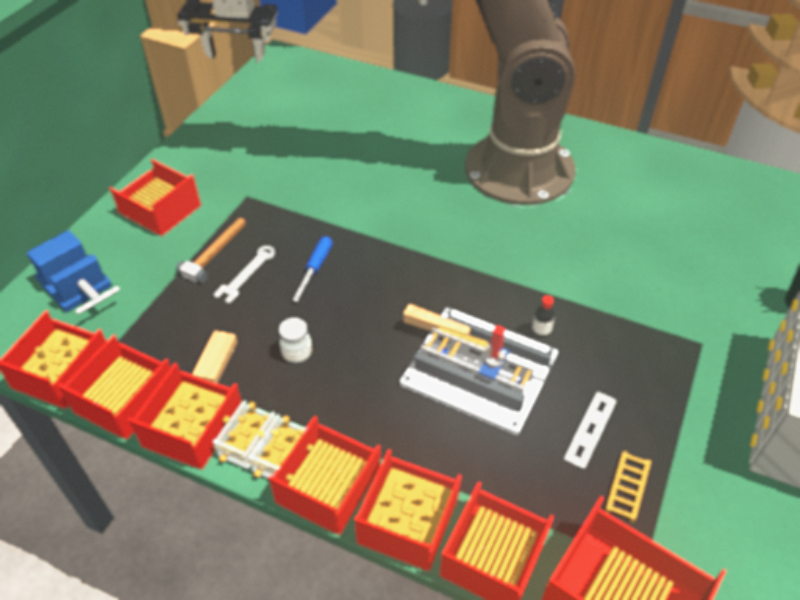

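The top view shows the hammer head at about (655,332) with its handle running down to (655,424). The wedge butt is at (420,361), the red lever tip at (307,318), and the glue at (288,412) beside the jig. The scene view agrees, with the wedge sticking out on the hammer's side.

```bash
cat > m.py <<'E'
from h import *
def rect(pts):
    c,s,a=cv2.minAreaRect((pts[:,:2]*1000).astype(np.float32)); b=cv2.boxPoints((c,s,a)); return np.round(c,1),np.round(s,1),round(a,1),np.round(b,0).tolist()
E
python3 - <<'E'
from m import *
z=np.load("top.npz");p,W=z["p"],z["W"]; h=cv2.cvtColor(p,cv2.COLOR_BGR2HSV)
def box(x0,x1,y0,y1):
    m=np.zeros((384,512),bool); m[int(y0*.64):int(y1*.64),int(x0*.64):int(x1*.64)]=1; return m
Z=W[...,2]
print("mat z",np.nanmedian(Z[box(450,480,400,440)]))
hm=box(630,680,315,435)&(Z>.010); P=W[hm]; print("hammer",rect(P),np.percentile(P[:,2],[5,50,95]))
hd=box(630,680,315,343)&(Z>.018); print("head",rect(W[hd]),np.median(W[hd][:,2]))
ha=box(640,670,345,425)&(Z>.012); P=W[ha]; print("handle",rect(P),cv2.fitLine((P[:,:2]*1000).astype(np.float32),cv2.DIST_L2,0,.01,.01).ravel(),np.median(P[:,2]))
pl=box(262,405,280,400)&(abs(Z-.019)<.004); print("plate",rect(W[pl]),np.median(W[pl][:,2]))
we=box(396,430,345,375)&(Z>.035); P=W[we];print("wedge out",rect(P),np.percentile(P[:,2],[5,50,95]))
red=((h[...,0]<8)|(h[...,0]>172))&(h[...,1]>120)&box(285,330,300,335); P=W[red]; print("lever",len(P),rect(P),np.percentile(P[:,2],[5,50,90,97])); t=P[P[:,2]>np.nanmax(P[:,2])-.008]; print(t.mean(0),rect(t))
z=np.load("scene.npz");p2,W2=z["p"],z["W"]; h2=cv2.cvtColor(p2,cv2.COLOR_BGR2HSV)
m=((h2[...,0]<8)|(h2[...,0]>172))&(h2[...,1]>120); mm=np.zeros_like(m); mm[205:235,305:330]=1; P=W2[m&mm]; print("lever scene",len(P),rect(P),P.mean(0),np.percentile(P[:,2],[2,50,98])); t=P[P[:,2]>np.nanmax(P[:,2])-.008]; print(t.mean(0),rect(t))
b=[]
for lo in np.arange(.085,.17,.01):
    q=P[(P[:,2]>lo)&(P[:,2]<lo+.01)]; 
    if len(q)>2:print(round(lo,3),len(q),q.mean(0).round(4))
cv2.imwrite("pics/z1.png",np.hstack([cv2.resize(p[170:260,165:280],(400,313),interpolation=2),cv2.resize(p2[180:280,245:365],(376,313),interpolation=2)]))
E
```

```text
mat z 0.004062567224578872
hammer (array([ 503. , -463.3]), array([ 61.6, 196.2]), 81.8, [[402.0, -480.0], [596.0, -508.0], [604.0, -447.0], [410.0, -419.0]]) [0.01372249 0.02339506 0.02943912]
head (array([ 585.7, -475.2]), array([60.3, 29.6]), 88.5, [[570.0, -505.0], [600.0, -506.0], [601.0, -445.0], [572.0, -445.0]]) 0.026217402791309574
handle (array([ 494.5, -460.5]), array([ 29.5, 144.7]), 87.0, [[421.0, -471.0], [566.0, -479.0], [568.0, -450.0], [423.0, -442.0]]) [ 9.9797159e-01 -6.3660912e-02  4.9298749e+02 -4.6682315e+02] 0.02230066521897678
plate (array([567.3, 121.3]), array([220.6, 190.4]), 87.3, [[467.0, 16.0], [657.0, 7.0], [668.0, 227.0], [477.0, 236.0]]) 0.019182312602855855
wedge out (array([528.6, -17.9]), array([22.8, 39.6]), 0.1, [[517.0, 2.0], [517.0, -38.0], [540.0, -38.0], [540.0, 2.0]]) [0.04744104 0.05255235 0.05674378]
lever 34 (array([589.5, 149.2]), array([10.8, 17.1]), 0.8, [[584.0, 158.0], [584.0, 141.0], [595.0, 141.0], [595.0, 158.0]]) [0.15314918 0.15885231 0.16184327 0.16205628]
[0.58950912 0.14887727 0.15904945] (array([589.5, 149.7]), array([10.8, 16.1]), 0.8, [[584.0, 158.0], [584.0, 142.0], [595.0, 142.0], [595.0, 158.0]])
lever scene 115 (array([526.7, 134.9]), array([149.9,  16.8]), 12.8, [[452.0, 127.0], [455.0, 110.0], [602.0, 143.0], [598.0, 160.0]]) [0.58477898 0.14785829 0.12713569] [0.0047972  0.13752505 0.16228045]
[0.59195475 0.14953107 0.15891559] (array([590.2, 149.1]), array([16.4, 13.2]), 2.1, [[582.0, 155.0], [582.0, 142.0], [599.0, 143.0], [598.0, 156.0]])
0.095 9 [0.5955 0.1501 0.1   ]
0.105 8 [0.5962 0.1493 0.1094]
0.115 13 [0.5971 0.1501 0.1215]
0.125 15 [0.5951 0.1514 0.1302]
0.135 16 [0.5959 0.1488 0.1394]
0.145 17 [0.5962 0.1511 0.1496]
0.155 28 [0.592  0.1495 0.1589]
```

View pics/z1.png

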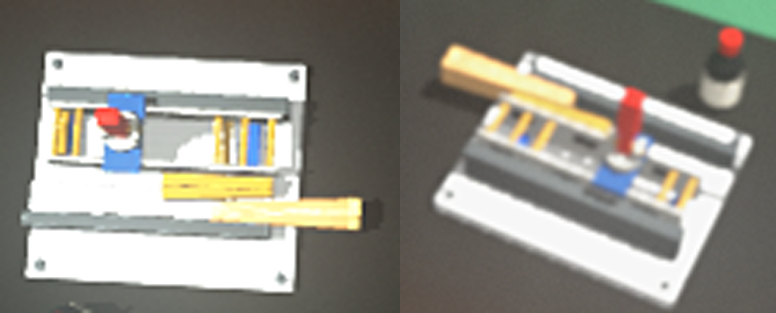

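```bash
python3 - <<'E'
from m import *
z=np.load("top.npz");p,W=z["p"],z["W"]; h=cv2.cvtColor(p,cv2.COLOR_BGR2HSV); Z=W[...,2]
def box(x0,x1,y0,y1):
    m=np.zeros((384,512),bool); m[int(y0*.64):int(y1*.64),int(x0*.64):int(x1*.64)]=1; return m
print(h[200:275:15,415:424].tolist()[1])
ha=box(635,675,343,430)&(h[...,0]>5)&(h[...,0]<25)&(h[...,1]>110)&(h[...,2]>60); P=W[ha]; v,u=np.nonzero(ha)
print("handle",len(P),rect(P),cv2.fitLine((P[:,:2]*1000).astype(np.float32),cv2.DIST_L2,0,.01,.01).ravel(),np.percentile(P[:,2],[5,50,95]))
hd=box(630,685,315,345)&(Z>.024); P=W[hd]; print("head",rect(P),P.mean(0))
z=np.load("scene.npz");p,W=z["p"],z["W"]; h=cv2.cvtColor(p,cv2.COLOR_BGR2HSV)
ha=box(170,250,215,290)&(h[...,0]>5)&(h[...,0]<25)&(h[...,1]>110)&(W[...,2]>.008); P=W[ha]
print("handle",len(P),rect(P),cv2.fitLine((P[:,:2]*1000).astype(np.float32),cv2.DIST_L2,0,.01,.01).ravel(),np.percentile(P[:,2],[5,50,95]))
hd=box(170,210,255,290)&(W[...,2]>.025); P=W[hd]; print("head",rect(P),P.mean(0))
gl=box(520,570,285,340)&(W[...,2]>.06);P=W[gl];print("glue",P.mean(0))
jar=box(275,320,315,365)&(W[...,2]>.06);P=W[jar];print("jar",P.mean(0))
d=np.array([.540,-.470,.2915])-manip.read_state()["ee_pos"]; print(tool(d))
E
```

```text
[[30, 3, 255], [0, 0, 255], [45, 2, 255], [70, 3, 255], [80, 3, 254], [75, 4, 252], [70, 3, 250], [45, 2, 250], [38, 4, 250]]
handle 369 (array([ 496.7, -472.2]), array([ 24.7, 150. ]), 85.9, [[421.0, -479.0], [571.0, -490.0], [572.0, -465.0], [423.0, -455.0]]) [nan nan nan nan] [nan nan nan]
head (array([ 584.3, -475.3]), array([31.7, 57.8]), 1.1, [[568.0, -447.0], [569.0, -504.0], [601.0, -504.0], [600.0, -446.0]]) [ 0.58698034 -0.47502806  0.02744086]
handle 227 (array([ 473.5, -494.4]), array([163.5, 118.1]), 47.1, [[375.0, -514.0], [461.0, -595.0], [572.0, -475.0], [486.0, -394.0]]) [ 9.9908745e-01 -4.2710841e-02  4.9673993e+02 -4.6966541e+02] [0.01001269 0.02226099 0.02736629]
head (array([ 585. , -479.3]), array([63.5, 53.8]), 27.2, [[544.0, -470.0], [569.0, -518.0], [626.0, -489.0], [601.0, -441.0]]) [ 0.58741497 -0.47489885  0.02823059]
glue [0.444132   0.19172615 0.07651511]
jar [ 0.67294617 -0.19382205  0.07304087]
[ 9.59541668e+00 -5.07941372e-01  2.60742140e-05]
```

```bash
python3 -m jog '[9.555,-0.46,2,4,1, 9.555,-0.46,2,4,1, 9.555,-0.46,2,4,1, 9.555,-0.46,2,4,1, 9.555,-0.46,2,4,1, 9.555,-0.46,2,4,1, 9.555,-0.46,2,4,1, 9.555,-0.46,3.5,4,1, 9.555,-0.46,3.5,4,1, 9.555,-0.46,3.5,4,1]' 50
```

```text
t: 0.93
ee_pos: [0.5399, -0.472, 0.1516]
orientation: [[0.998, -0.06, 0.0], [-0.06, -0.998, -0.0], [0.0, 0.0, -1.0]]
wrist_force: [0.2, -1.2, 0.7]
finger_gap: 0.0916
gripper_force: 0.0
```

```bash
python3 -m jog '[0,0,1,0,0.5, 0,0,2,0,0, 0,0,2.0,0,-0.2, 0,0,2.0,0,-0.2, 0,0,2,0,-1, 0,0,2,0,-1, 0,0,2,0,-1, 0,0,2,0,-1, 0,0,2,0,-1, 0,0,2,0,-1]' 55; python3 -m jog '[0,0,0,0,-1, 0,0,0,0,-1]'
```

```text
t: 1.77
ee_pos: [0.5383, -0.473, 0.073]
orientation: [[0.998, -0.06, 0.0], [-0.06, -0.998, -0.0], [0.0, 0.0, -1.0]]
wrist_force: [-0.3, 0.1, 0.3]
finger_gap: 0.0298
gripper_force: 0.0
t: 1.93
ee_pos: [0.5384, -0.473, 0.073]
orientation: [[0.998, -0.06, 0.0], [-0.06, -0.998, -0.0], [0.0, 0.0, -1.0]]
wrist_force: [0.7, -0.1, 0.2]
finger_gap: 0.0164
gripper_force: 0.0
```

```bash
python3 -m jog '[0,0,0,0,-1, 0,0,0,0,-1, 0,0,0,0,-1, 0,0,0,0,-1]'; python3 -m jog '[0,0,-1,0,-1, 0,0,-2,0,-1, 0,0,-2.7,0,-1, 0,0,-2.7,0,-1]'
```

```text
t: 2.27
ee_pos: [0.5383, -0.473, 0.073]
orientation: [[0.998, -0.06, 0.0], [-0.06, -0.998, -0.0], [0.0, 0.0, -1.0]]
wrist_force: [-1.5, -0.8, 0.2]
finger_gap: 0.0134
gripper_force: 54.8
t: 2.6
ee_pos: [0.5408, -0.475, 0.1882]
orientation: [[0.998, -0.06, 0.008], [-0.06, -0.998, -0.006], [0.009, 0.006, -1.0]]
wrist_force: [1.8, -0.5, -1.8]
finger_gap: 0.0133
gripper_force: 54.8
```

```bash
python3 -m jog '[-2.12,-8.86,0,-0.2,-1, -2.12,-8.86,0,-0.2,-1, -2.12,-8.86,0,-0.2,-1, -2.12,-8.86,0,-0.2,-1, -2.12,-8.86,0,-0.2,-1, -2.12,-8.86,0,-0.2,-1, -2.12,-8.86,0,-0.2,-1, -2.12,-8.86,0,-0.2,-1, -2.12,-8.86,0,-0.2,-1, -2.12,-8.86,0,-0.2,-1]'; python3 -m jog '[0,0,1,0,-1, 0,0,2,0,-1, 0,0,2,0,-1, 0,0,2,0,-1, 0,0,2,0,-1]'; python3 - <<'E'
from h import *
s=manip.read_state();print(s["ee_pos"])
out=[]
for n in("top","scene"):
    p,W=cloud(n); np.savez(n+"2.npz",p=p,W=W); 
    x,y,z=W[...,0],W[...,1],W[...,2]
    m=(x>.49)&(x<.58)&(y>-.18)&(y<-.04)&(z>.03)&(z<.075)
    P=W[m]; t=P[P[:,2]>np.percentile(P[:,2],90)-.006] if len(P) else P
    if len(P): print(n,len(P),P.min(0),P.max(0),cv2.minAreaRect((t[:,:2]*1000).astype(np.float32)),t.mean(0))
    m=(x>.49)&(x<.58)&(y>-.045)&(y<.0)&(z>.03)&(z<.075); P=W[m]
    if len(P): print("wedge",P.min(0),P.max(0),np.median(P,0))
    v,u=np.nonzero((x>.45)&(x<.6)&(y>-.2)&(y<.1)&(z>.01)&(z<.1)); out.append(cv2.resize(p[max(v.min()-10,0):v.max()+10,u.min()-10:u.max()+10],(390,400)))
cv2.imwrite("pics/pre.png",np.hstack(out))
E
```

```text
t: 3.43
ee_pos: [0.4736, -0.1068, 0.1804]
orientation: [[0.999, -0.034, -0.002], [-0.034, -0.999, 0.003], [-0.002, -0.003, -1.0]]
wrist_force: [0.3, -0.6, -1.3]
finger_gap: 0.0134
gripper_force: 54.8
t: 3.85
ee_pos: [0.4755, -0.1145, 0.102]
orientation: [[0.999, -0.043, 0.0], [-0.043, -0.999, -0.0], [0.0, 0.0, -1.0]]
wrist_force: [-0.1, 0.5, -1.1]
finger_gap: 0.0135
gripper_force: 54.8
[ 0.47551131 -0.11445146  0.10198689]
wedge [ 0.51765602 -0.03767368  0.04141234] [ 0.54003298 -0.00101612  0.0592217 ] [ 0.53104899 -0.01530332  0.05242105]
scene 257 [ 0.49109397 -0.14913623  0.03070395] [ 0.54427107 -0.0402798   0.06275972] ((515.8408203125, -94.71232604980469), (50.62981033325195, 106.49928283691406), 0.8160112500190735) [ 0.52522292 -0.11605062  0.05757086]
wedge [ 0.51538023 -0.04229851  0.03000395] [ 5.45673546e-01 -1.16468396e-05  5.84786446e-02] [ 0.5374087  -0.02102332  0.0514868 ]
```

View pics/pre.png

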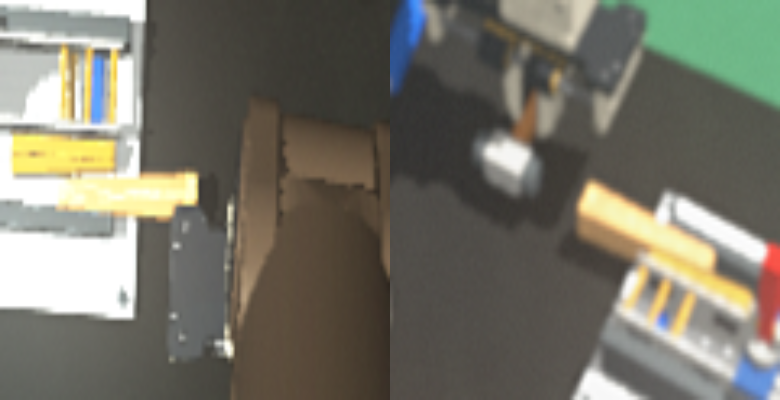

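```bash
python3 -m jog '[0.1,-0.3,0.1,0,-1, 0.1,-0.7,0.1,0,-1, 0.1,-1.1,0.1,0,-1, 0.1,-1.4,0.1,0,-1, 0.1,-1.7,0.1,0,-1, 0.1,-2.0,0.1,0,-1, 0.1,-2.0,0.1,0,-1]' 60; python3 - <<'E'
from h import *
p,W=cloud("scene");s=manip.read_state();print(s["ee_pos"],s["wrist_force"],s["ft_torque"])
cv2.imwrite("pics/s3.png",cv2.resize(p[150:270,190:350],(800,600)))
E
```

```text
t: 4.53
ee_pos: [0.4838, -0.0327, 0.0988]
orientation: [[0.999, -0.041, 0.004], [-0.041, -0.999, 0.001], [0.004, -0.001, -1.0]]
wrist_force: [-0.2, -0.9, -1.5]
finger_gap: 0.0133
gripper_force: 59.8
[ 0.48361298 -0.03361372  0.09859666] [ 0.41069194 -0.03919108 -2.01032864] [ 0.02522372  0.09602775 -0.02058661]
```

View pics/s3.png

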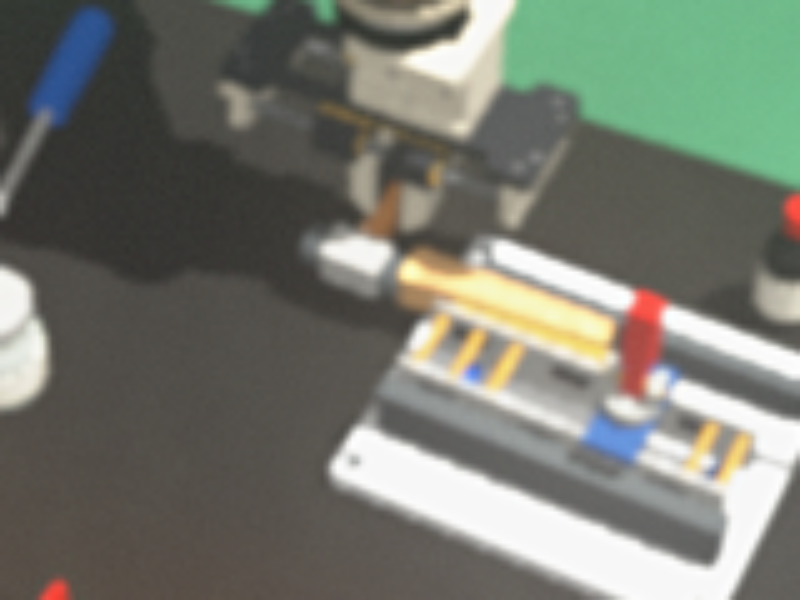

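The hammer head, near (350,260), is against the wedge butt at (400,280), with a few millimetres left to drive. I'll press on while watching the force.

```bash
for i in 1; do python3 -m jog '[0,-0.05,0,0,-1, 0,-0.1,0,0,-1, 0,-0.15,0,0,-1, 0,-0.15,0,0,-1]'; python3 -m jog '[0,-0.05,0,0,-1, 0,-0.1,0,0,-1, 0,-0.1,0,0,-1]'; done
```

```text
t: 4.92
ee_pos: [0.4831, -0.0289, 0.0972]
orientation: [[0.999, -0.044, 0.001], [-0.044, -0.999, -0.0], [0.001, 0.0, -1.0]]
wrist_force: [0.3, -2.6, -0.6]
finger_gap: 0.0136
gripper_force: 59.8
t: 5.17
ee_pos: [0.4829, -0.0256, 0.0969]
orientation: [[0.999, -0.045, -0.0], [-0.045, -0.999, -0.001], [0.0, 0.001, -1.0]]
wrist_force: [-0.1, -8.2, 0.9]
finger_gap: 0.0133
gripper_force: 59.9
```

```bash
python3 -m jog '[0,-0.1,0,0,-1, 0,-0.1,0,0,-1, 0,-0.1,0,0,-1]'; python3 - <<'E'
from h import *
for n in("scene","top"):
    p,W=cloud(n);x,y,z=W[...,0],W[...,1],W[...,2]
    h=cv2.cvtColor(p,cv2.COLOR_BGR2HSV)
    m=(x>.505)&(x<.55)&(y>-.05)&(y<.08)&(z>.03)&(z<.06)&(h[...,0]>8)&(h[...,0]<30)&(h[...,1]>60)
    P=W[m]; 
    if len(P): print(n,len(P),np.percentile(P[:,1],[0,2,5,50]))
print(manip.read_state()["wrist_force"],manip.read_state()["ft_torque"])
E
```

```text
t: 5.42
ee_pos: [0.4824, -0.0243, 0.0967]
orientation: [[0.999, -0.048, -0.001], [-0.048, -0.999, -0.004], [-0.001, 0.004, -1.0]]
wrist_force: [-1.0, -16.6, 1.2]
finger_gap: 0.0137
gripper_force: 60.3
scene 250 [-0.03228366 -0.02770926 -0.02206654  0.03105997]
top 19 [0.06355356 0.06360815 0.06369004 0.07159025]
[ -1.49321712 -16.64387932   1.60218953] [-3.55517407  0.2032788  -0.7217662 ]
```

```bash
python3 -m jog '[0,0.5,0,0,-1, 0,1.4,0,0,-1, 0,2.5,0,0,-1, 0,2.5,0,0,-1, 0,2.5,0.3,0,-1, 0,2.5,0.5,0,-1, 0,2.5,0.5,0,-1]';  python3 -m jog '[0,0,0.03,0,-1, 0,0,0.06,0,-1, 0,0,0.06,0,-1]'; python3 - <<'E'
from h import *
p,W=cloud("scene")
cv2.imwrite("pics/s4.png",cv2.resize(p[120:260,150:340],(800,590)))
E
```

```text
t: 6.1
ee_pos: [0.4778, -0.1194, 0.0754]
orientation: [[0.999, -0.042, -0.003], [-0.042, -0.999, 0.001], [-0.003, -0.001, -1.0]]
wrist_force: [0.3, 1.0, -1.3]
finger_gap: 0.0133
gripper_force: 59.8
t: 6.35
ee_pos: [0.479, -0.1195, 0.0745]
orientation: [[0.999, -0.042, -0.0], [-0.042, -0.999, 0.0], [-0.0, -0.0, -1.0]]
wrist_force: [-0.2, 1.3, -1.8]
finger_gap: 0.0134
gripper_force: 59.8
```

View pics/s4.png

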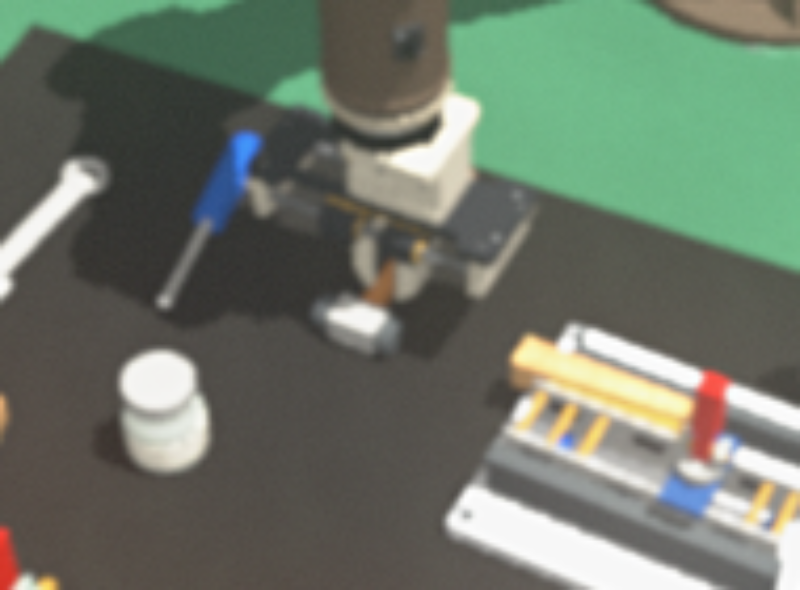

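The wedge butt at (515,360) now stands only slightly proud, and the hammer is just above the mat at (360,325). I'll lower it, release and rise.

```bash
python3 -m jog '[0,0,0.05,0,-1, 0,0,0.05,0,-1, 0,0,0.05,0,-0.5, 0,0,0.05,0,-0.4, 0,0,0.05,0,-0.3, 0,0,0.05,0,-0.2, 0,0,0.05,0,-0.2]';  python3 -m jog '[0,0,-0.5,0,-0.2, 0,0,-1.5,0,-0.2, 0,0,-2.5,0,-0.2, 0,0,-3.5,0,-0.2, 0,0,-4,0,-0.2, 0,0,-4,0,-0.2]'; python3 - <<'E'
from h import *
for n in("scene","top"):
    p,W=cloud(n);x,y,z=W[...,0],W[...,1],W[...,2]
    np.savez(n+"3.npz",p=p,W=W)
    m=(x>.505)&(x<.55)&(y>-.05)&(y<.04)&(z>.035)&(z<.06); P=W[m]
    print(n,len(P),np.percentile(P[:,1],[0,2,5,50]) if len(P) else 0)
    m=(x>.39)&(x<.56)&(y>-.17)&(y<-.05)&(z>.012)&(z<.05); P=W[m]
    if len(P):print("hammer",P.min(0),P.max(0),cv2.minAreaRect((P[:,:2]*1000).astype(np.float32)))
    h=cv2.cvtColor(p,cv2.COLOR_BGR2HSV)
    m=((h[...,0]<8)|(h[...,0]>172))&(h[...,1]>120)&(x>.56)&(x<.62)&(y>.12)&(y<.18)&(z>.08);P=W[m]
    t=P[P[:,2]>.153]
    print("lever",len(P),P.max(0) if len(P) else 0,t.mean(0),cv2.minAreaRect((t[:,:2]*1000).astype(np.float32)))
cv2.imwrite("pics/s5.png",np.hstack([cv2.resize(np.load("scene3.npz")["p"][195:245,295:345],(400,400),interpolation=2),cv2.resize(np.load("top3.npz")["p"][185:235,170:220],(400,400),interpolation=2)]))
E
```

```text
t: 6.98
ee_pos: [0.4789, -0.1203, 0.0725]
orientation: [[0.999, -0.043, 0.0], [-0.043, -0.999, -0.0], [0.0, 0.0, -1.0]]
wrist_force: [-0.7, -0.8, 0.7]
finger_gap: 0.0358
gripper_force: 0.0
t: 7.48
ee_pos: [0.4811, -0.1207, 0.2374]
orientation: [[0.999, -0.043, 0.008], [-0.043, -0.999, -0.001], [0.008, 0.001, -1.0]]
wrist_force: [1.3, 1.2, 0.7]
finger_gap: 0.0365
gripper_force: 0.0
scene 137 [2.47671510e-05 7.61320275e-04 2.11304684e-03 1.93069193e-02]
hammer [ 0.39211884 -0.15338514  0.01206499] [ 0.54694036 -0.09136715  0.03443548] ((472.1885681152344, -130.48638916015625), (155.54405212402344, 60.805294036865234), 7.231924533843994)
lever 105 [0.59980805 0.15742329 0.16337888] [0.59321127 0.14982029 0.15873067] ((591.6640014648438, 149.96368408203125), (16.73499298095703, 13.85610580444336), 5.453409194946289)
top 124 [0.0022423  0.00424331 0.00440991 0.02256926]
lever 35 [0.59522723 0.15829715 0.16258656] [0.5895964  0.14896408 0.15853138] ((589.2819213867188, 149.67803955078125), (11.259790420532227, 16.924476623535156), 2.452143907546997)
```

View pics/s5.png

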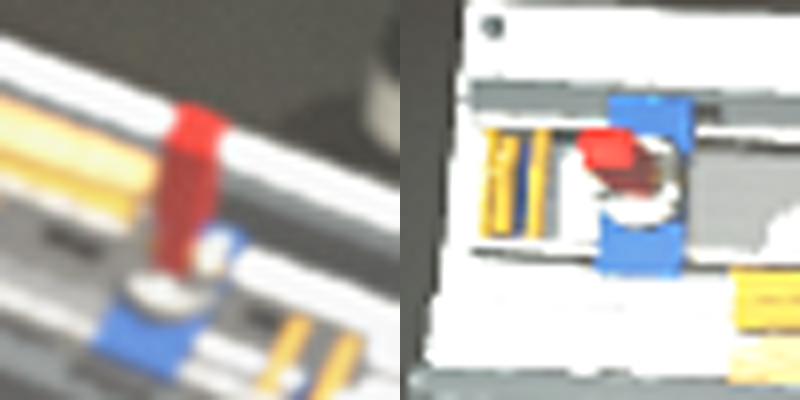

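The lever stands with its long top edge close to world y, turned about 10°. The collar shows in the top crop at about (640,180). I'll check the bolt axis from the collar and the last-joint margin.

```bash
python3 - <<'E'
from h import *
i=optics.camera_info("top");K,o,R=[np.array(i[k]) for k in("intrinsics","origin","rotation")]
r=R@np.linalg.inv(K)@[200.,207.5,1]; print("collar",o+r*(.088-o[2])/r[2])
s=manip.read_state();print(s["q"],s["ee_pos"],tool(np.array([.5897,.1503,.2374])-s["ee_pos"]))
z=np.load("top3.npz");p=z["p"];h=cv2.cvtColor(p,cv2.COLOR_BGR2HSV)
m=((h[...,0]<8)|(h[...,0]>172))&(h[...,1]>120)&(h[...,2]>200);m[:,:185]=0;m[:,212:]=0;m[:195]=0;m[225:]=0
v,u=np.nonzero(m);print(cv2.minAreaRect(np.stack([u,v],1).astype(np.float32)),len(u))
z=np.load("scene3.npz");P=z["W"];h=cv2.cvtColor(z["p"],cv2.COLOR_BGR2HSV)
m=((h[...,0]<8)|(h[...,0]>172))&(h[...,1]>120)&(P[...,2]>.10)&(P[...,2]<.152)&(abs(P[...,0]-.59)<.03)&(abs(P[...,1]-.15)<.03)
Q=P[m];c=Q.mean(0);print(c,np.linalg.svd(Q-c)[2][2],len(Q))
E
```

```text
collar [0.58874004 0.14731078 0.088     ]
[  8.44781698  16.4546043   -0.68449535 112.44625725   0.25590323
  50.97638747 -84.83281556] [ 0.47911751 -0.12033746  0.23333029] [ 2.47140659 -6.87848226 -0.09840367]
((195.0, 203.0), (4.0, 6.0), 90.0) 32
[0.59586648 0.15029831 0.12837163] [ 0.94709864  0.32083576 -0.00828174] 69
```

```bash
python3 -m jog '[2.457,-6.857,-1,-13,0.2, 2.457,-6.857,-1,-13,0.2, 2.457,-6.857,-1,-13,0.2, 2.457,-6.857,-1,-13,0.2, 2.457,-6.857,-1,-13,0.2, 2.457,-6.857,-1,-13,0.2, 2.457,-6.857,-1,-13,0.2, 2.457,-6.857,-1,-13,0.2, 2.457,-6.857,-1,-13,0.2, 2.457,-6.857,-1,-13,0.2]' 30
python3 -m jog '[0,0,0,-13,0.2, 0,0,0,-13,0.2, 0,0,0,-13,0.2, 0,0,0,-13,0.2, 0,0,0,-13,0.2, 0,0,0,-13,0.2, 0,0,0,-13,0.2, 0,0,0,-13,0.2, 0,0,0,-13,0.2, 0,0,0,-13,0.2]'
python3 -m jog '[0,0,0,-13,0.2, 0,0,0,-13,0.2, 0,0,0,-13,0.2, 0,0,0,-13,0.2, 0,0,0,-13,0.2, 0,0,0,-13,0.2, 0,0,0,-13,0.2, 0,0,0,-13,0.2, 0,0,0,-13,0.2, 0,0,0,-13,0.2]'; python3 - <<'E'
from h import *
s=manip.read_state();R=np.array(s["orientation"]);print(s["q"],s["ee_pos"],np.degrees(np.arctan2(R[1,1],R[0,1])),tool(np.array([.589,.1495,.187])-s["ee_pos"]))
E
```

```text
t: 8.42
ee_pos: [0.5882, 0.1503, 0.2703]
orientation: [[0.454, 0.891, -0.003], [0.891, -0.454, -0.0], [-0.002, -0.003, -1.0]]
wrist_force: [-0.1, -0.2, 0.3]
finger_gap: 0.0547
gripper_force: 0.0
t: 9.25
ee_pos: [0.5883, 0.1485, 0.271]
orientation: [[-0.61, 0.792, -0.002], [0.792, 0.61, -0.001], [0.001, -0.002, -1.0]]
wrist_force: [-0.5, -0.6, -0.1]
finger_gap: 0.0548
gripper_force: 0.0
t: 10.08
ee_pos: [0.5885, 0.1488, 0.2713]
orientation: [[-0.976, -0.216, -0.002], [-0.216, 0.976, -0.0], [0.002, -0.0, -1.0]]
wrist_force: [0.4, 0.5, 0.3]
finger_gap: 0.0553
gripper_force: 0.0
[ 12.64836127  32.46366582 -48.82488418  91.35786883  25.75906645
  68.18385018  60.96029519] [0.58847461 0.14877543 0.27130619] 102.49561389416569 [-0.02098488  0.01492781  2.10761622]
```

```bash
python3 -m jog '[0,0,0.7,0,0.2, 0,0,1.4,0,0.2, 0,0,2.1,0,0.2, 0,0,2.1,0,-0.2, 0,0,2.1,0,-0.6, 0,0,2.1,0,-0.7, 0,0,2.1,0,-0.8, 0,0,2.1,0,-0.8, 0,0,2.1,0,-0.8, 0,0,2.1,0,-0.8]' 30
python3 -m jog '[0,0,0,0,-0.8, 0,0,0,0,-0.8, 0,0,0,0,-0.8]'
```

```text
t: 10.92
ee_pos: [0.5897, 0.1489, 0.1899]
orientation: [[-0.977, -0.215, 0.002], [-0.215, 0.977, -0.001], [-0.002, -0.001, -1.0]]
wrist_force: [0.0, -3.0, 7.4]
finger_gap: 0.0195
gripper_force: 30.0
t: 11.17
ee_pos: [0.5897, 0.149, 0.19]
orientation: [[-0.977, -0.216, 0.002], [-0.216, 0.977, -0.001], [-0.002, -0.001, -1.0]]
wrist_force: [0.1, -2.7, 7.2]
finger_gap: 0.0195
gripper_force: 30.0
```

```bash
python3 -m jog '[0,0,-0.04,1,-0.8, 0,0,-0.04,2.2,-0.8, 0,0,-0.04,3.4,-0.8, 0,0,-0.03,4.6,-0.8, 0,0,-0.03,5.8,-0.8, 0,0,-0.03,7,-0.8, 0,0,-0.02,8.2,-0.8, 0,0,-0.02,9.4,-0.8, 0,0,-0.02,10,-0.8, 0,0,-0.02,10,-0.8]' 40
python3 - <<'E'
from h import *
s=manip.read_state();print(s["wrist_force"],s["ft_torque"],s["q"])
E
```

```text
t: 12.0
ee_pos: [0.5894, 0.149, 0.1892]
orientation: [[-0.792, 0.611, 0.001], [0.611, 0.792, -0.001], [-0.001, 0.0, -1.0]]
wrist_force: [5.3, -0.2, -8.4]
finger_gap: 0.0193
gripper_force: 40.0
[ 5.30947893 -0.23795807 -8.4348421 ] [-0.18232573 -1.34220791  0.06393074] [  3.5653147   33.27944626 -33.79610214  97.33478347  21.68465251
  55.978765    14.15363   ]
```

```bash
python3 -m jog '[0,0,0.02,1,-0.8, 0,0,0.03,2.2,-0.8, 0,0,0.04,3.4,-0.8, 0,0,0.04,4.6,-0.8, 0,0,0.05,5.8,-0.8, 0,0,0.05,7,-0.8, 0,0,0.06,8.2,-0.8, 0,0,0.06,9.4,-0.8, 0,0,0.06,10,-0.8, 0,0,0.06,10,-0.8]' 40
python3 - <<'E'
from h import *
s=manip.read_state();R=np.array(s["orientation"]);print(s["wrist_force"],s["ft_torque"],s["q"],np.degrees(np.arctan2(R[1,1],R[0,1])))
E
```

```text
t: 12.83
ee_pos: [0.5897, 0.1501, 0.1881]
orientation: [[-0.044, 0.999, 0.003], [0.999, 0.044, 0.001], [0.001, 0.003, -1.0]]
wrist_force: [2.4, 0.0, 3.0]
finger_gap: 0.018
gripper_force: 40.0
[2.38670022 0.04832408 2.99456974] [-0.09005014 -0.773171    0.14141577] [ -4.61052256  30.90794848 -21.3620083   98.12563201  13.51807612
  53.34094525 -28.77538298] 2.5235407636648324
```

```bash
for f in 1; do python3 -m jog '[0,0,0,0.5,-0.8, 0,0,0,1,-0.8, 0,0,0,1,-0.8]'; python3 -c "
from h import *
print(manip.read_state()['ft_torque'])"; python3 -m jog '[0,0,0,0.5,-0.8, 0,0,0,1,-0.8, 0,0,0,1,-0.8]';python3 -c "
from h import *
print(manip.read_state()['ft_torque'])"; done
```

```text
t: 13.08
ee_pos: [0.5898, 0.1506, 0.1881]
orientation: [[0.041, 0.999, 0.003], [0.999, -0.041, 0.002], [0.002, 0.003, -1.0]]
wrist_force: [4.6, 1.8, 3.8]
finger_gap: 0.0174
gripper_force: 40.0
[ 0.36898937 -1.0729475   0.13958211]
t: 13.33
ee_pos: [0.59, 0.151, 0.1881]
orientation: [[0.126, 0.992, 0.004], [0.992, -0.126, 0.002], [0.002, 0.003, -1.0]]
wrist_force: [5.4, 3.1, 3.3]
finger_gap: 0.0178
gripper_force: 40.7
[ 0.51077045 -1.27025304  0.83759343]
```

```bash
python3 -m jog '[0,0,0,0.5,-0.8, 0,0,0,0.5,-0.8, 0,0,0,0.5,-0.8]' 55; python3 - <<'E'
from h import *
print(manip.read_state()['ft_torque'])
p,W=cloud("scene");h=cv2.cvtColor(p,cv2.COLOR_BGR2HSV)
E
```

```text
t: 13.58
ee_pos: [0.5901, 0.1512, 0.1881]
orientation: [[0.166, 0.986, 0.004], [0.986, -0.166, 0.002], [0.003, 0.003, -1.0]]
wrist_force: [5.8, 1.8, 2.7]
finger_gap: 0.0181
gripper_force: 55.0
[ 0.56662656 -1.32026433  0.9995115 ]
```

```bash
python3 -m jog '[0,0,0,0,0.1, 0,0,0,0,0.1, 0,0,0,0,0.1, 0,0,-0.7,0,0.1, 0,0,-1.6,0,0.1, 0,0,-2.2,0,0.1, -0.5,0,-2.2,-1.4,-0.5, -1.1,0.1,-2.2,-1.4,-1, -1.1,0.1,-2.2,-1.4,-1, -1.1,0.1,-2.2,-1.4,-1]' 30; python3 -m jog '[0,0,0,0,-1, 0,0,0,0,-1]'; python3 - <<'E'
from h import *
for n in("scene","top"):
    p,W=cloud(n);x,y,z=W[...,0],W[...,1],W[...,2];h=cv2.cvtColor(p,cv2.COLOR_BGR2HSV)
    m=((h[...,0]<8)|(h[...,0]>172))&(h[...,1]>120)&(x>.55)&(x<.63)&(y>.12)&(y<.19)&(z>.08);P=W[m]
    if len(P):
        t=P[P[:,2]>P[:,2].max()-.008];print(n,len(P),P.mean(0),P.max(0),t.mean(0),cv2.minAreaRect((t[:,:2]*1000).astype(np.float32)))
    v0,u0=[int(a.mean()) for a in np.nonzero(m)] if m.any() else (200,200)
    cv2.imwrite(f"pics/f_{n}.png",cv2.resize(p[v0-30:v0+30,u0-30:u0+30],(390,390),interpolation=2))
cv2.imwrite("pics/f.png",np.hstack([cv2.imread("pics/f_scene.png"),cv2.imread("pics/f_top.png")]))
s=manip.read_state();print(s["ee_pos"],s["finger_gap"])
print(tool(np.array([.5905,.125,.200])-s["ee_pos"]))
E
```

```text
t: 14.47
ee_pos: [0.5847, 0.1034, 0.2745]
orientation: [[0.054, 0.999, -0.002], [0.999, -0.054, -0.001], [-0.001, -0.001, -1.0]]
wrist_force: [0.0, 1.0, -0.3]
finger_gap: 0.0283
gripper_force: 0.0
t: 14.63
ee_pos: [0.5847, 0.1064, 0.2745]
orientation: [[0.05, 0.999, -0.001], [0.999, -0.05, 0.0], [0.0, -0.001, -1.0]]
wrist_force: [0.3, 0.5, 0.1]
finger_gap: 0.015
gripper_force: 0.0
scene 80 [0.59583683 0.1504967  0.13980414] [0.60169114 0.15562786 0.16157024] [0.59225112 0.14929761 0.15731322] ((590.8828125, 149.50927734375), (17.286714553833008, 10.290826797485352), 1.5923588275909424)
top 3 [0.62162024 0.12592008 0.60015904] [0.62445119 0.13224336 0.60177796] [0.62162024 0.12592008 0.60015904] ((621.0047607421875, 126.59233856201172), (1.355987787246704, 12.089365005493164), 28.1126766204834)
[0.58481856 0.10654764 0.27460418] 0.007070416438232628
[0.46738914 0.12017432 1.86512747]
```

View pics/f.png

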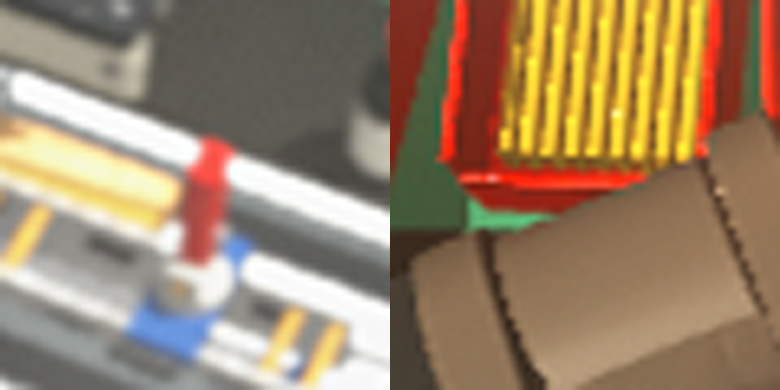

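The lever, near (210,200), stands square to the jig with its width along jig x, so the bolt is snug. Next I fold it.

```bash
python3 -m jog '[0,0.14,0.9,0,-1, 0,0.14,1.8,0,-1, 0,0.14,1.8,0,-1, 0.3,0.14,1.8,0,-1, 0.6,0.14,1.8,0,-1, 0.85,0.14,1.8,0,-1, 1.0,0.14,1.83,0,-1, 1.15,0.14,1.86,0,-1, 1.15,0.14,1.86,0,-1]' 30
```

```text
t: 15.48
ee_pos: [0.5934, 0.1535, 0.2016]
orientation: [[0.049, 0.999, 0.002], [0.999, -0.049, 0.001], [0.002, 0.002, -1.0]]
wrist_force: [-0.4, -0.5, 0.7]
finger_gap: 0.0004
gripper_force: 0.4
```

```bash
python3 -m jog '[0.2,0,0.1,0,-1, 0.4,0,0.2,0,-1, 0.55,0,0.36,0,-1, 0.65,0,0.53,0,-1, 0.74,0,0.7,0,-1, 0.85,0,0.78,0,-1, 0.95,0,0.84,0,-1, 0.95,0,0.88,0,-1, 0.95,0,0.88,0,-1]'
```

```text
t: 16.23
ee_pos: [0.5947, 0.19, 0.1654]
orientation: [[0.051, 0.999, -0.0], [0.999, -0.051, 0.001], [0.001, -0.0, -1.0]]
wrist_force: [-1.9, -0.5, 4.2]
finger_gap: 0.0004
gripper_force: 2.4
```

Keep pressing in small steps until the force climbs.

```bash
python3 -m jog '[0.2,0,0.05,0,-1, 0.2,0,0.1,0,-1, 0.2,0,0.1,0,-1]'; python3 -m jog '[0,0,0.05,0,-1, 0,0,0.1,0,-1, 0,0,0.1,0,-1]'
```

```text
t: 16.48
ee_pos: [0.5963, 0.1966, 0.1631]
orientation: [[0.052, 0.999, 0.002], [0.999, -0.052, -0.001], [-0.001, 0.002, -1.0]]
wrist_force: [-4.0, -6.2, 20.0]
finger_gap: 0.0
gripper_force: 9.9
t: 16.73
ee_pos: [0.5968, 0.1972, 0.1611]
orientation: [[0.052, 0.999, 0.004], [0.999, -0.052, 0.0], [0.001, 0.004, -1.0]]
wrist_force: [-8.1, -7.0, 35.5]
finger_gap: 0.0005
gripper_force: 16.9
```

```bash
python3 -m jog '[0,0,-0.5,0,-1, 0,0,-1.5,0,-1, 0,0,-2.5,0,-1, -1,0,-3.5,0,-1, -2,0,-4,0,-1, -3,0,-4,0,-1, -4,0,-4,0,-1, -5,0,-4,0,-1, -5,0,-4,0,-1, -5,0,-4,0,-1]'; python3 - <<'E'
from h import *
for n in("scene","top"):
    p,W=cloud(n);x,y,z=W[...,0],W[...,1],W[...,2];h=cv2.cvtColor(p,cv2.COLOR_BGR2HSV)
    m=((h[...,0]<8)|(h[...,0]>172))&(h[...,1]>120)&(x>.55)&(x<.63)&(y>.12)&(y<.24)&(z>.06)&(z<.2);P=W[m]
    if len(P):
        print(n,len(P),P.min(0),P.max(0))
        t=P[P[:,2]>np.median(P[:,2])-.004]
        print("slope",np.polyfit(t[:,1],t[:,2],1),len(t))
    m=(x>.505)&(x<.55)&(y>-.05)&(y<.04)&(z>.035)&(z<.06);P=W[m]; print("wedge",np.percentile(P[:,1],2) if len(P) else 0)
    m=(x>.41)&(x<.56)&(y>-.17)&(y<-.05)&(z>.012)&(z<.06); P=W[m]
    if len(P):print("hammer",P.min(0),P.max(0))
    cv2.imwrite(f"pics/e_{n}.png",cv2.resize(p,(400,300)) if 0 else p)
a=cv2.imread("pics/e_scene.png")[110:290,180:420];b=cv2.imread("pics/e_top.png")[150:330,140:380]
cv2.imwrite("pics/e.png",np.hstack([cv2.resize(a,(400,300)),cv2.resize(b,(400,300))]))
E
```

```text
t: 17.57
ee_pos: [0.5849, -0.0079, 0.3172]
orientation: [[0.059, 0.998, -0.0], [0.998, -0.059, -0.002], [-0.002, -0.0, -1.0]]
wrist_force: [0.0, 0.9, -0.5]
finger_gap: 0.0004
gripper_force: 0.0
scene 155 [0.56562394 0.14354542 0.06277089] [0.60432676 0.21116028 0.10549452]
slope [-0.00370922  0.10062373] 142
wedge 0.001267378195480906
hammer [ 0.41554212 -0.15388618  0.01206138] [ 0.54588581 -0.09222741  0.03400625]
top 147 [0.58232881 0.14283323 0.09248365] [0.59961883 0.21225707 0.1058364 ]
slope [0.00734561 0.09877197] 140
wedge 0
hammer [ 0.42812622 -0.16586998  0.01311857] [ 0.54057234 -0.11751791  0.03513665]
```

View pics/e.png

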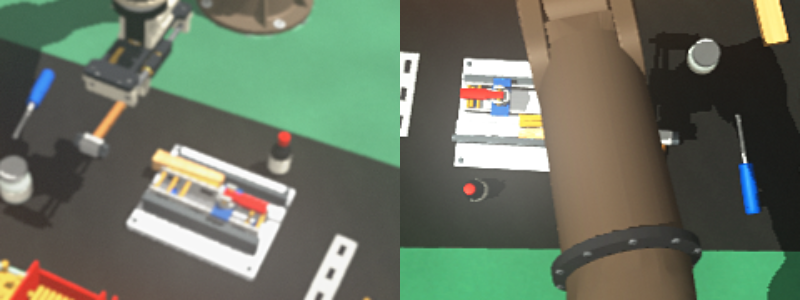

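The lever, near (245,200), lies flat with about zero slope. The wedge is tight, the hammer is on the mat clear of the jig, and the arm is free.

```bash
python3 -m jog '[0,0,0,0,-1, 0,0,0,0,-1, 0,0,0,0,-1]'; python3 -c "
from cell import ticket; print(ticket.close_job())"
```

```text
t: 17.92
ee_pos: [0.5851, -0.0009, 0.3172]
orientation: [[0.049, 0.999, -0.0], [0.999, -0.049, 0.001], [0.001, -0.0, -1.0]]
wrist_force: [-0.7, 0.8, 0.3]
finger_gap: 0.0006
gripper_force: 0.0
the job is handed in; nothing more can be done
None
```

I handed in the job at 17.9 s with the wedge driven tight, the bolt snug, the lever folded flat and the hammer back on the mat clear of the jig; the hand-in returned no verdict.

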